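# Make up the plate-test kit and the dilution kit

### The job

Make up two kits from the stock on the bench. In the tray with the wide shallow dish recess goes the plate-test kit: the petri dish in the recess and the brown dropper bottle in the middle well; in the other tray goes the dilution kit: the larger, red-capped reagent bottle in the big well and the short stout vial, taken out of the crowded vial block, in the small well at the tray's end. Keep everything upright, leave the slim vials standing in their block, and set each thing down fully seated in its well without dropping it; the wells not named stay empty.

Things in the scene. Friction and masses are not known exactly. Their poses are not given: they have to be found in the camera images.
- plate_tray: Plastic tray (white top sheet, grey body, black floor in the deep wells) 190 x 96 x 20 mm (foot rim 3 mm wider all round), fixed. Origin under its centre on the bench, x along its length, z up. Chamfered round wells on the long centre line (y=0): dish recess 72 mm wide, 5 deep (floor 15 mm above the bench) at x=-50; 46 mm wide, 16 deep at x=+22; 30 mm wide, 16 deep at x=+67. Deep floors lie 4 mm above the bench. Only this tray has the wide shallow recess.
- bottle_tray: Plastic tray (white top sheet, grey body, black floor in the deep wells) 190 x 96 x 20 mm (foot rim 3 mm wider all round), fixed. Origin under its centre on the bench, x along its length, z up. Chamfered round wells on the long centre line (y=0): 58 mm wide, 16 deep at x=-50; 46 mm wide, 16 deep at x=+22; 30 mm wide, 16 deep at x=+67. Deep floors lie 4 mm above the bench. The tray whose three wells are all deep.
- vial_block: Aluminium block 50 x 126 x 34 mm, fixed. Origin under its centre on the bench, x across the row, y along it. Holes at x=0: y=-45, +15, +45 mm (19 mm wide, 28 deep, a slim vial in each), y=-15 (24 mm wide, 14 deep, the stout vial). Slim neighbours on both sides leave the stout vial finger room only in front and behind (along the block's x).
- stout_vial: Short stout screw-cap vial, 51 mm tall, body 19.6 mm wide, cap 20.6 mm wide from 40 mm up; brown contents, white cap; about 0.03 kg. Origin at the centre of its foot, z up. Starts in the vial block, foot 20 mm above the bench; the only short vial there.
- slim_vial_1: Slim vial with a dark cap, 84 mm tall, 17 mm wide, origin at the centre of its foot; beside the stout vial, in the block's hole at y=-45 mm, foot 6 mm above the bench. Stays there.
- slim_vial_2: Same slim vial, on the other side of the stout vial, in the block's hole at y=+15 mm. Stays there.
- slim_vial_3: Same slim vial, in the block's end hole at y=+45 mm. Stays there.
- petri_dish: Round closed petri dish (lid fixed), cream medium, 62 mm wide, 15 mm high, standing on the bench; the upper 11 mm is 62 mm wide, the foot 58 mm. 0.03 kg. Origin at the centre of its underside, z up. Held across its rim.
- dropper_bottle: Brown round glass bottle with a ribbed grey cap, 38 mm wide, 78 mm tall, cap 25 mm wide from 58 mm to the top, standing on the bench. 0.055 kg. Origin at the centre of its foot, z up. Held by the cap. (A look-alike by the wall at the back edge of the worktop is not meant.)
- reagent_bottle: Round bottle, clear with a white label band and a red cap, 47 mm wide, 95 mm tall, cap 32 mm wide from 77 mm to the top, standing on the bench. 0.085 kg. Origin at the centre of its foot, z up. Held by the cap. (A look-alike by the wall at the back edge of the worktop is not meant.)

How it is judged (in metres and radians):
At the end, for the whole second after the job is handed in: Dish in the plate tray's recess, dropper bottle in its 46 mm well, reagent bottle in the bottle tray's 58 mm well, stout vial in its 30 mm well: each within 8 mm of the well's centre, on its floor (2-3 mm), upright within 7 degrees, at rest. Slim vials in the block, within 11 degrees of upright (x of petri_dish in the frame of plate_tray between -0.058 and -0.042 m and y of petri_dish in the frame of plate_tray between -0.008 and 0.008 m and z of petri_dish in the frame of plate_tray between 0.013 and 0.017 m and angle between each of petri_dish, dropper_bottle, reagent_bottle, stout_vial's own z axis and vertical below 0.12 rad and linear speed of each of petri_dish, dropper_bottle, reagent_bottle, stout_vial below 0.02 m/s and angular speed of each of petri_dish, dropper_bottle, reagent_bottle, stout_vial below 0.3 rad/s and x of dropper_bottle in the frame of plate_tray between 0.014 and 0.03 m and y of dropper_bottle in the frame of plate_tray between -0.008 and 0.008 m and z of dropper_bottle in the frame of plate_tray between 0.001 and 0.007 m and x of reagent_bottle in the frame of bottle_tray between -0.058 and -0.042 m and y of reagent_bottle in the frame of bottle_tray between -0.008 and 0.008 m and z of reagent_bottle in the frame of bottle_tray between 0.001 and 0.007 m and x of stout_vial in the frame of bottle_tray between 0.059 and 0.075 m and y of stout_vial in the frame of bottle_tray between -0.008 and 0.008 m and z of stout_vial in the frame of bottle_tray between 0.001 and 0.007 m and z of each of slim_vial_1, slim_vial_2, slim_vial_3 in the frame of vial_block below 0.012 m and angle between each of slim_vial_1, slim_vial_2, slim_vial_3's own z axis and vertical below 0.2 rad); the robot touches nothing.
It fails at once if a kit item is dropped (falls out of the fingers at more than 0.8 m/s) ((linear speed of petri_dish above 0.8 m/s and contact force between petri_dish and the fingers below 0.05 N) or (linear speed of dropper_bottle above 0.8 m/s and contact force between dropper_bottle and the fingers below 0.05 N) or (linear speed of reagent_bottle above 0.8 m/s and contact force between reagent_bottle and the fingers below 0.05 N) or (linear speed of stout_vial above 0.8 m/s and contact force between stout_vial and the fingers below 0.05 N)).
It fails at once if a kit item is tipped over (more than 45 degrees) (angle between any of petri_dish, dropper_bottle, reagent_bottle, stout_vial's own z axis and vertical above 0.785 rad).
It fails at once if a slim vial is pulled out of the block or knocked out (moved more than 30 mm) (distance of any of slim_vial_1, slim_vial_2, slim_vial_3 from where it was at the start of the episode above 0.03 m).
It also fails if it takes over 128 s, if anything falls off the work surface, if the arm or the gripper's body presses on something with over 40 N, if the wrist force passes 120 N, or if a joint passes its speed limit or range.

### The arm

A 6-joint arm with a two-finger parallel gripper is mounted at the origin on a cart in front of the work surface, level with it; the furniture and walls round the work are solid. World frame = base frame: x ahead of the robot, y to its left, z up, the work surface at z = 0. Lengths are in mm, angles in rad, forces in N, time in s.
With the tool pointing down it reaches from about 275 to 750 mm from the base axis. Payload 10.2 kg.
Tool frame: the origin (TCP) lies midway between the tips of the shut fingers; the grasp point (between the pads) lies grip_depth behind it (grip_depth is the distance from the TCP to the grasp point, in mm); z points along the fingers, y is the line along which they close (so a half turn about z gives the same grasp; the last joint's range is limited). The gripper opens to 85 mm and grips with 20 to 120 N. Pads are 22 mm wide; open, the fingers measure 114 mm over their backs; the gripper's body (76 mm by 85 mm) begins 54 mm behind the grasp point. The pads swing forward as they close: fully open they stand 13 mm farther back than shut.
Start: joints at [-1.47, 0.313, 1.498, -0, 1.331, -0.223], TCP at [167.027, -497.728, 231.294] pointing down, gripper open.
Joint ranges: [-2.94, 2.94], [-0.97, 2.17], [0.19, 2.56], [-1.23, 4.37], [0.02, 3.11], [-2.88, 2.88]. Speed limits (rad/s): [2.39, 2.39, 3.01, 3.14, 3.14, 3.14].

### API

Orientations are given as a unit quaternion [w, x, y, z].
In Python, from rig import * gives the robot as it stands.
- The arm moves only by the tool servo_tool, never from a script. Its argument "commands" is a list of rows, each a list of 3 entries, a list of its own where there are three numbers: the gripper command: -1 is fully open, 1 is shut, values between are in proportion, then the shift along the tool's x, y, z in m, then the turn, a rotation vector about the tool's x, y, z in units of 6 degrees (1.0 is 6 degrees). In form: [[grip, [dx, dy, dz], [ax, ay, az]], ...]. A call has 1 to 10 rows; each row shifts and turns the commanded pose from where the row before left it, along the tool's axes as they then stand; what a row does not reach is not made up. A row lasts 1/12 s, in which the tool goes at most 41.7 mm and 7.16 degrees, less where a joint would pass 70% of its speed; a pose out of reach is approached as far as the arm can. A call is refused whole if a number of a shift passes 0.0417 or a number of a turn 1, either way. A call with a gripper value outside its range is refused whole. The fingers move at their own pace and stop on an object; "squeeze" is the grip in N (left out, the last holds). Time passes only in rows, so rows that do not move let the fingers close. It gives the time, the measured TCP pose, the force, the opening and the grip force at its end, in the units of the state.
- sense(): the state, without advancing time (a new reading comes with each control period).
- capture(name): name is "scene" or "top"; returns a dict with "pixels" (420x560x3 uint8, red, green, blue), "z_map" (420x560 float32, mm along the optical axis (not along the pixel's ray), 0 where there is no reading), "fx", "fy", "cx", "cy" (pixels), "rvec" (rotation vector, rad) and "tvec" (3), from world to camera coordinates, as OpenCV has them. Camera axes: x right, y down, z forward; pixel columns grow to the right and rows downward; lengths in mm; the calibration is good to about 2 mm. A picture is of the moment at which its call begins.
- finish_job(): hands the job in; it is judged then, once.
The state is a dict: "time_s": time; "joints": joint angles; "dq": joint speeds; "tau": joint torques, N m; "eef_pos": TCP position; "ee_rot": TCP orientation; "force": force on the tool from outside, world axes, zero at the start; "wrist_torque": the same for the moment, N m; "grip_width": opening from 0.0 (shut) to 1.0 (fully open); "grip_force": force on a finger pad.
Only numpy, scipy, OpenCV 4.12 (cv2) and the standard library are available. Lean on these libraries where they do the work, as an engineer would, in place of code of your own. Each camera call takes 0.05 s, during which the arm holds its last target. There are 200 camera calls.

## Working session

There is one attempt and no reset: what is moved stays moved. The work goes in short steps, Python scripts to look and compute and a tool call to move; the robot and the scene stay as the last step left them, time stands still between calls to the robot, and variables do not carry over. Pictures are saved under pics/ and viewed, at most 14 in all, crops included, and the job is handed in when it is done.

Besides the shell and the picture viewer there is one more tool, called after "Emit:" as a command line: name --argument value ..., lists and objects as JSON in quotes. servo_tool: Moves the arm, as the interface text tells. Its arguments: {"type":"object","properties":{"commands":{"type":"array"},"squeeze":{"type":"number"}},"required":["commands"]}

```bash
mkdir -p pics; ls; python3 - <<'E'
from rig import *
import cv2,numpy as np
s=sense();print(s)
for n in("scene","top"):
    c=capture(n);np.savez(f"{n}0.npz",**c)
    cv2.imwrite(f"pics/{n}0.png",c["pixels"][:,:,::-1])
    R=cv2.Rodrigues(np.array(c["rvec"]))[0];print(n,c["fx"],c["cx"],c["cy"],-R.T@np.array(c["tvec"]).ravel(),R.round(3).tolist(),(c["z_map"]>0).mean())
E
```

```text
pics
{'time_s': 0.0, 'joints': array([-1.47037779e+00,  3.13467447e-01,  1.49842539e+00, -2.32887500e-05,
        1.33101298e+00, -2.23377211e-01]), 'dq': array([ 0.00021477, -0.00169378,  0.00055594,  0.0001056 , -0.00085698,
        0.0006301 ]), 'tau': array([-6.59196780e-05, -4.12264323e+01, -2.59745711e+01, -1.85056447e-04,
        4.10642795e-03, -6.31319210e-06]), 'eef_pos': array([ 167.00567292, -497.45832518,  230.7305538 ]), 'ee_rot': array([-6.56034741e-04,  9.86922480e-01,  1.61194252e-01,  2.90526622e-05]), 'force': array([ 0.22941425,  0.42518926, -0.6292919 ]), 'wrist_torque': array([-0.06439493,  0.05053144,  0.04238664]), 'grip_force': 0.0, 'grip_width': 1.0017176790550109}
scene 447.81628376968393 277.64552472395815 205.87281796674995 [  31.49672399  720.69776048 1088.93577924] [[-0.803, -0.596, 0.002], [-0.458, 0.614, -0.643], [0.382, -0.518, -0.766]] 0.9958971088435374
top 440.0201039916002 272.9047391516869 208.50942379557722 [ 392.92994415  -16.46853918 1285.67907293] [[0.029, -1.0, -0.003], [-0.993, -0.028, -0.119], [0.119, 0.006, -0.993]] 0.9963180272108844
```

View pics/scene0.png

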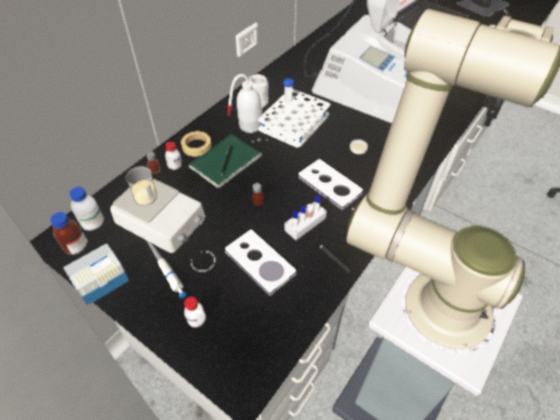

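View pics/top0.png

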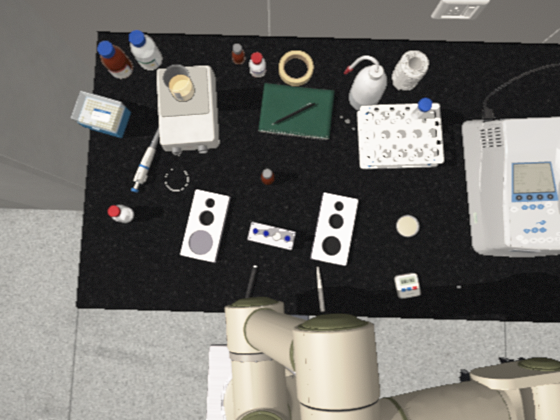

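The scene view shows the trays around (330,183) and (260,260). In the top view the plate tray is at (205,226), the vial block at (272,235), the bottle tray at (335,229), the dish at (407,226), the dropper at (267,177) and the reagent bottle at (121,213).

```bash
cat > h.py <<'E'
import cv2,numpy as np
def load(n): return dict(np.load(n))
def Rt(c): return cv2.Rodrigues(np.array(c["rvec"]))[0],np.array(c["tvec"]).ravel()
def ray(c,u,v,z):
    R,t=Rt(c);d=R.T@np.array([(u-c["cx"])/c["fx"],(v-c["cy"])/c["fy"],1.]);o=-R.T@t
    return (o+d*(z-o[2])/d[2])
def proj(c,p):
    R,t=Rt(c);q=R@np.array(p,float)+t;return c["fx"]*q[0]/q[2]+c["cx"],c["fy"]*q[1]/q[2]+c["cy"]
def blobs(m,amin=8):
    n,l,s,ce=cv2.connectedComponentsWithStats(m.astype(np.uint8))
    return [(ce[i].round(1),int(s[i,4]),s[i,:4]) for i in range(1,n) if s[i,4]>=amin]
E
python3 - <<'E'
from h import *
a=load("top0.npz");b=load("scene0.npz")
p=a["pixels"];q=b["pixels"]
def up(im,x,y,w,h,k): return cv2.resize(im[y:y+h,x:x+w],None,fx=k,fy=k,interpolation=cv2.INTER_NEAREST)
A=up(p,170,160,260,110,3); B=up(q,180,140,260,100,3)
cv2.imwrite("pics/crop.png",np.vstack([up(p,180,160,190,110,4),])[:,:,::-1])
cv2.imwrite("pics/crop2.png",up(q,180,150,190,150,4)[:,:,::-1])
for n,c,(x,y,w,h) in(("top",a,(95,160,340,110)),("scene",b,(175,130,200,200))):
    im=c["pixels"];f=im.astype(int)
    roi=np.zeros(im.shape[:2],bool);roi[y:y+h,x:x+w]=1
    W=(f.min(2)>150)&roi
    for ce,ar,bb in blobs(W,300):
        l=cv2.connectedComponents(W.astype(np.uint8))[1]
        k=l==l[tuple(np.argwhere(W&(np.indices(W.shape)[1]>=bb[0])&(np.indices(W.shape)[1]<bb[0]+bb[2])&(np.indices(W.shape)[0]>=bb[1])&(np.indices(W.shape)[0]<bb[1]+bb[3]))[0])]
        cn=max(cv2.findContours(k.astype(np.uint8),cv2.RETR_EXTERNAL,cv2.CHAIN_APPROX_NONE)[0],key=cv2.contourArea)
        pts=np.array([ray(c,*pp,20)[:2] for pp in cn[:,0]],np.float32)
        print(n,"white",ce,ar,cv2.minAreaRect(pts))
    hsv=cv2.cvtColor(im,cv2.COLOR_RGB2HSV)
    print(n,"blue",blobs((hsv[...,0]>105)&(hsv[...,0]<135)&(hsv[...,1]>110)&(hsv[...,2]>60)&roi,4))
    print(n,"red",blobs(((hsv[...,0]<6)|(hsv[...,0]>172))&(hsv[...,1]>130)&(hsv[...,2]>90)&roi,4))
    print(n,"cream",blobs((hsv[...,0]>15)&(hsv[...,0]<32)&(hsv[...,1]>30)&(hsv[...,2]>130)&roi,20))
E
```

```text
top white [394.9 163.4] 577 ((685.7640991210938, -368.7230224609375), (23.90239143371582, 217.3262939453125), 1.6226513385772705)
top white [204.3 226.7] 2094 ((490.5443420410156, 186.87326049804688), (101.06763458251953, 195.82261657714844), 79.43318939208984)
top white [334.4 227.6] 1884 ((491.9213562011719, -187.0340576171875), (102.64537811279297, 195.9775390625), 80.03352355957031)
top white [407.1 225.6] 352 ((505.92767333984375, -397.818359375), (54.88369369506836, 60.85253143310547), 1.6418061256408691)
top white [270.9 235.6] 717 ((466.2179870605469, -5.826850891113281), (129.62290954589844, 52.70283889770508), 78.4471664428711)
top blue [(array([143.8, 166.2]), 9, array([141, 165,   7,   3], dtype=int32)), (array([255. , 230.6]), 17, array([253, 229,   5,   5], dtype=int32)), (array([265.8, 233. ]), 21, array([264, 231,   5,   5], dtype=int32)), (array([287., 238.]), 21, array([285, 236,   5,   5], dtype=int32))]
top red [(array([113.1, 210.6]), 115, array([107, 205,  13,  12], dtype=int32))]
top cream [(array([407. , 225.7]), 284, array([398, 217,  19,  19], dtype=int32))]
[... 1105 characters left out ...]
314, 195,   7,   7], dtype=int32)), (array([301.9, 208.5]), 37, array([299, 205,   6,   8], dtype=int32)), (array([294.5, 213.6]), 38, array([292, 210,   6,   8], dtype=int32)), (array([182.7, 295. ]), 30, array([178, 291,   9,   8], dtype=int32))]
scene red [(array([175. , 145.5]), 4, array([175, 144,   1,   4], dtype=int32)), (array([255.8, 202. ]), 4, array([255, 201,   2,   3], dtype=int32)), (array([190.2, 302.5]), 149, array([184, 296,  14,  14], dtype=int32))]
scene cream [(array([195.6, 143.3]), 459, array([181, 131,  30,  26], dtype=int32)), (array([358.1, 147.5]), 135, array([350, 143,  17,  11], dtype=int32)), (array([363.1, 224.5]), 746, array([347, 178,  28,  78], dtype=int32))]
```

View pics/crop.png

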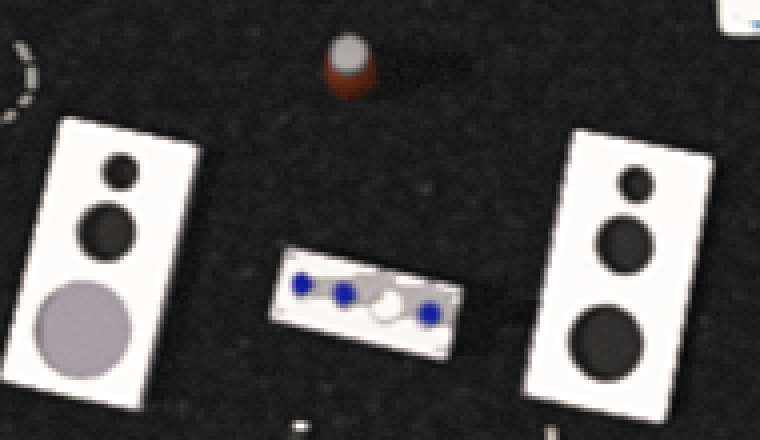

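View pics/crop2.png

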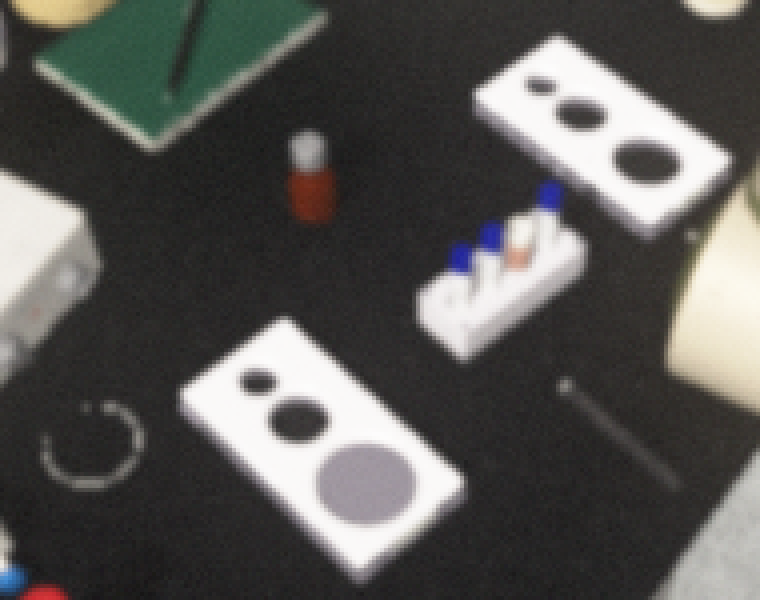

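The crops show the plate tray on the left with its wells at about (82,330), (107,232) and (120,172) in crop pixels, and the bottle tray on the right with all-black wells. In the block the white stout cap is third from the left, at (386,305), between blue caps. Now I'll measure by ray casting.

```bash
python3 - <<'E'
from h import *
a=load("top0.npz");b=load("scene0.npz")
for c in(a,b):
    R,t=Rt(c);c["K"]=np.array([[c["fx"],0,c["cx"]],[0,c["fy"],c["cy"]],[0,0,1]]);c["P"]=c["K"]@np.c_[R,t]
def tri(p,q):
    X=cv2.triangulatePoints(a["P"],b["P"],np.array(p,float).reshape(2,1),np.array(q,float).reshape(2,1)).ravel();X=X[:3]/X[3]
    return X.round(1),(np.array(proj(a,X))-p).round(1)
print("red",tri((113.1,210.6),(190.2,302.5)),ray(a,113.1,210.6,88),ray(b,190.2,302.5,88))
for z,p,q in((84,(255,230.6),(294.5,213.6)),(84,(265.8,233),(301.9,208.5)),(84,(287,238),(317,198.2))): print("slim",tri(p,q),ray(a,*p,z).round(1),ray(b,*q,z).round(1))
print("dish",tri((407,225.7),(358.1,147.5)),ray(a,407,225.7,15).round(1),ray(b,358.1,147.5,13).round(1))
# wells: components darker than 130 enclosed by tray
for n,c,boxes in(("top",a,((183,185,45,75),(315,190,42,73))),("scene",b,((230,235,62,50),(302,163,56,42)))):
    f=c["pixels"].astype(int).max(2)
    for (x,y,w,h) in boxes:
        for ce,ar,bb in blobs(f[y:y+h,x:x+w]<175,15):
            if bb[0]>0 and bb[1]>0 and bb[0]+bb[2]<w and bb[1]+bb[3]<h: print(n,"well",ar,ce+[x,y],ray(c,*(ce+[x,y]),20).round(1))
# dropper cap, stout cap
for n,c,(x,y,w,h),(sx,sy,sw,sh) in(("top",a,(258,163,20,25),(273,232,10,9)),("scene",b,(246,176,22,32),(304,201,12,12))):
    f=c["pixels"][y:y+h,x:x+w].astype(int)
    m=(f.min(2)>95)&(f.max(2)-f.min(2)<35)
    for ce,ar,bb in blobs(m,10): print(n,"dropcap",ce+[x,y],ar,ray(c,*(ce+[x,y]),68).round(1))
    m=(f[...,0]-f[...,2]>50)
    for ce,ar,bb in blobs(m,10): print(n,"dropbody",ce+[x,y],ar,bb)
    f=c["pixels"][sy:sy+sh,sx:sx+sw].astype(int)
    print(n,"stoutpix\n",f[...,0],"\n",f[...,2])
E
```

```text
red (array([516.2, 425.7,  94.5]), array([0.2, 0.3])) [517.62745834 428.59253815  88.        ] [518.46143214 423.44078059  88.        ]
slim (array([474.5,  38. ,  88. ]), array([-0.1, -0.2])) [474.2  37.9  84. ] [476.8  35.6  84. ]
slim (array([468.9,   8.5,  86.4]), array([-0.1, -0.2])) [468.5   8.2  84. ] [470.6   7.   84. ]
slim (array([456.1, -50.1,  87.2]), array([0. , 0.1])) [456.5 -50.   84. ] [457.2 -52.7  84. ]
dish (array([ 506.2, -401.6,    3.8]), array([0.1, 0.2])) [ 505.7 -398.    15. ] [ 501.7 -392.3   13. ]
top well 75 [209.7 202.5] [556.4 175.   20. ]
top well 185 [206.1 217.7] [511.8 183.4  20. ]
top well 433 [200.  242.1] [440.9 197.6  20. ]
top well 74 [338.5 205.6] [ 558.  -198.7   20. ]
top well 178 [335.7 220.9] [ 513.2 -191.1   20. ]
top well 299 [331.  245.3] [ 442.6 -178.5   20. ]
scene well 46 [244.  245.3] [554.4 176.4  20. ]
scene well 133 [254.1 254.8] [510.3 184.7  20. ]
scene well 346 [271.  270.7] [439.7 198.   20. ]
scene well 23 [314.9 171.3] [ 555.5 -197.2   20. ]
scene well 78 [324.7 178.3] [ 511.8 -189.7   20. ]
scene well 146 [341.  190.1] [ 441
[... 1543 characters left out ...]
 226 234 232 219 198 191 219 239]
 [ 86 120 165 197 215 223 221 207 190 190 216 239]] 
 [[ 40  43  43  43  45  47  47  50  61  86 125 150]
 [ 42  43  48  44  47  57  58  68  96 137 165 180]
 [ 42  47  47  59  86 106 110 124 154 180 195 210]
 [ 57  56  68 109 147 175 182 185 200 199 205 221]
 [ 78  72 102 152 194 219 226 227 222 207 206 226]
 [123 107 117 165 206 229 235 236 229 210 209 225]
 [143 132 140 171 205 230 237 238 229 211 211 227]
 [150 147 158 180 215 232 238 235 221 202 209 228]
 [152 150 159 185 220 234 237 228 210 193 211 230]
 [145 144 155 176 210 228 228 213 194 187 211 233]
 [142 138 153 166 191 207 207 191 173 179 209 235]
 [148 145 148 151 162 173 171 161 158 176 208 235]]
```

```bash
cat > go.py <<'E'
# usage: go.py x y z [yaw]  -> shift needed in tool axes
import sys,rig
from h import *
from scipy.spatial.transform import Rotation as Ro
s=rig.sense();q=np.array(s["ee_rot"]);R=Ro.from_quat(q[[1,2,3,0]]).as_matrix()
print("t",round(s["time_s"],2),"pos",np.round(s["eef_pos"],1),"yaw",np.degrees(np.arctan2(R[1,0],R[0,0])).round(2),"tilt",np.degrees(np.arccos(-R[2,2])).round(2),"F",np.round(s["force"],1),"w",round(s["grip_width"],3),"gf",round(s["grip_force"],1))
p=np.array(s["eef_pos"])
for w in sys.argv[1:]:
    t=np.array([float(v) for v in w.split(",")]);d=R.T@(t-p);print("to",t,"tool shift mm",d.round(1),"rows@38",int(np.ceil(np.abs(d).max()/38)));p=t
E
python3 -c "
import rig;print([n for n in dir(rig) if n[0]!='_']);print(getattr(rig,'grip_depth',None))"
```

```text
['PlanningError', 'capture', 'finish_job', 'grip_depth', 'sense']
18.700000000000003
```

Emit:
servo_tool --commands '[[-1, [0, 0, 0], [0, 0, -1]], [-1, [0, 0, 0], [0, 0, -1]], [-1, [0, 0, 0], [0, 0, -1]], [-1, [0, 0, 0], [0, 0, -1]], [-1, [0, 0, 0], [0, 0, -1]], [-1, [0, 0, 0], [0, 0, -1]], [-1, [0, 0, 0], [0, 0, -1]], [-1, [0, 0, 0], [0, 0, -1]], [-1, [0, 0, 0], [0, 0, -1]], [-1, [0, 0, 0], [0, 0, -1]]]' --squeeze 30

```text
time_s: 0.93
eef_pos: [167.0, -497.6, 230.9]
ee_rot: [-0.0, 0.772, 0.635, 0.0]
force: [0.2, 0.1, -0.7]
grip_width: 1.002
grip_force: 0.0
```

```bash
python3 go.py 505.5,-398,100 505.5,-398,15
```

```text
t 0.93 pos [ 167.  -497.6  230.9] yaw 78.85 tilt 0.05 F [ 0.2  0.1 -0.7] w 1.002 gf 0.0
to [ 505.5 -398.   100. ] tool shift mm [163.  312.9 131. ] rows@38 9
to [ 505.5 -398.    15. ] tool shift mm [-0.1  0.  85. ] rows@38 3
```

Emit:
servo_tool --commands '[[-1, [0.0163, 0.0313, 0.0131], [0, 0, 0]], [-1, [0.0163, 0.0313, 0.0131], [0, 0, 0]], [-1, [0.0163, 0.0313, 0.0131], [0, 0, 0]], [-1, [0.0163, 0.0313, 0.0131], [0, 0, 0]], [-1, [0.0163, 0.0313, 0.0131], [0, 0, 0]], [-1, [0.0163, 0.0313, 0.0131], [0, 0, 0]], [-1, [0.0163, 0.0313, 0.0131], [0, 0, 0]], [-1, [0.0163, 0.0313, 0.0131], [0, 0, 0]], [-1, [0.0163, 0.0313, 0.0131], [0, 0, 0]], [-1, [0.0163, 0.0313, 0.0131], [0, 0, 0]]]'

```text
time_s: 1.77
eef_pos: [507.7, -399.1, 99.2]
ee_rot: [-0.0, 0.774, 0.633, -0.0]
force: [-0.6, -0.6, -0.0]
grip_width: 1.002
grip_force: 0.0
```

```bash
python3 go.py 505.5,-398,0
```

```text
t 1.77 pos [ 507.7 -399.1   99.2] yaw 78.56 tilt 0.05 F [-0.6 -0.6 -0. ] w 1.002 gf 0.0
to [ 505.5 -398.     0. ] tool shift mm [ 0.6 -2.3 99.2] rows@38 3
```

Emit:
servo_tool --commands '[[-1, [0, 0, 0.016], [0, 0, 0]], [-1, [0, 0, 0.016], [0, 0, 0]], [-1, [0, 0, 0.016], [0, 0, 0]], [-1, [0, 0, 0.016], [0, 0, 0]], [-1, [0, 0, 0.014], [0, 0, 0]], [-1, [0, 0, 0.01], [0, 0, 0]], [-1, [0, 0, 0.006], [0, 0, 0]], [-1, [0, 0, 0.003], [0, 0, 0]], [-1, [0, 0, 0], [0, 0, 0]], [-1, [0, 0, 0], [0, 0, 0]]]'

```text
time_s: 2.6
eef_pos: [506.4, -400.4, 3.9]
ee_rot: [0.0, 0.774, 0.633, 0.0]
force: [-0.5, -0.0, 0.1]
grip_width: 1.001
grip_force: 0.0
```

```bash
python3 go.py 505.5,-398,0; python3 - <<'E'
from rig import *
import cv2,numpy as np
a=capture("top")["pixels"];b=capture("scene")["pixels"]
u=lambda i,x,y,w,h,k:cv2.resize(i[y:y+h,x:x+w],None,fx=k,fy=k,interpolation=cv2.INTER_CUBIC)
cv2.imwrite("pics/dish1.png",np.hstack([u(a,360,170,100,100,4),u(b,310,95,100,100,4)])[:,:,::-1])
E
```

```text
t 2.6 pos [ 506.4 -400.4    3.9] yaw 78.55 tilt 0.05 F [-0.5 -0.   0.1] w 1.001 gf 0.0
to [ 505.5 -398.     0. ] tool shift mm [ 2.2 -1.3  3.9] rows@38 1
```

View pics/dish1.png

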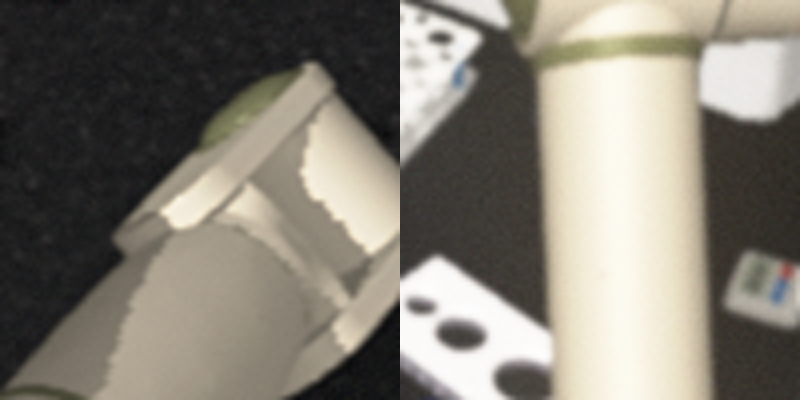

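Both views are blocked by the arm, so this picture gives no position; I'll rely on the measurement and close.

Emit:
servo_tool --commands '[[-1, [0.002, -0.0012, 0.003], [0, 0, 0]], [1, [0, 0, 0], [0, 0, 0]], [1, [0, 0, 0], [0, 0, 0]], [1, [0, 0, 0], [0, 0, 0]], [1, [0, 0, 0], [0, 0, 0]], [1, [0, 0, 0], [0, 0, 0]], [1, [0, 0, 0], [0, 0, 0]]]' --squeeze 30

```text
time_s: 3.28
eef_pos: [505.5, -398.0, 0.7]
ee_rot: [0.0, 0.774, 0.633, 0.0]
force: [-0.8, 1.2, 5.5]
grip_width: 0.697
grip_force: 32.8
```

Emit:
servo_tool --commands '[[1, [0, 0, -0.002], [0, 0, 0]], [1, [0, 0, -0.008], [0, 0, 0]], [1, [0, 0, -0.02], [0, 0, 0]], [1, [0, 0, -0.035], [0, 0, 0]], [1, [0, 0, -0.04], [0, 0, 0]], [1, [0, 0, -0.035], [0, 0, 0]], [1, [0, 0, -0.02], [0, 0, 0]], [1, [0, 0, 0], [0, 0, 0]]]'

```text
time_s: 3.95
eef_pos: [506.7, -399.3, 166.3]
ee_rot: [0.005, 0.774, 0.633, 0.0]
force: [1.4, 0.0, -0.6]
grip_width: 0.697
grip_force: 32.5
```

```bash
python3 go.py 440.3,197.8,160 440.3,197.8,40;  python3 - <<'E'
from rig import *
import cv2,numpy as np
b=capture("scene")["pixels"]
cv2.imwrite("pics/dish2.png",cv2.resize(b[60:210,280:480],None,fx=4,fy=4,interpolation=cv2.INTER_CUBIC)[:,:,::-1])
E
```

```text
t 3.95 pos [ 506.7 -399.3  166.3] yaw 78.56 tilt 0.53 F [ 1.4  0.  -0.6] w 0.697 gf 32.5
to [440.3 197.8 160. ] tool shift mm [ 572.1 -183.5    1.7] rows@38 16
to [440.3 197.8  40. ] tool shift mm [  0.7  -0.9 120. ] rows@38 4
```

Emit:
servo_tool --commands '[[1, [0.015, -0.005, 0], [0, 0, 0]], [1, [0.0318, -0.0102, 0], [0, 0, 0]], [1, [0.0318, -0.0102, 0], [0, 0, 0]], [1, [0.0318, -0.0102, 0], [0, 0, 0]], [1, [0.0318, -0.0102, 0], [0, 0, 0]], [1, [0.0318, -0.0102, 0], [0, 0, 0]], [1, [0.0318, -0.0102, 0], [0, 0, 0]], [1, [0.0318, -0.0102, 0], [0, 0, 0]], [1, [0.0318, -0.0102, 0], [0, 0, 0]], [1, [0.0318, -0.0102, 0], [0, 0, 0]]]'

```text
time_s: 4.83
eef_pos: [469.1, -81.7, 159.2]
ee_rot: [-0.001, 0.774, 0.633, -0.001]
force: [0.3, -0.5, -0.1]
grip_width: 0.702
grip_force: 32.5
```

Emit:
servo_tool --commands '[[1, [0.0318, -0.0102, 0], [0, 0, 0]], [1, [0.0318, -0.0102, 0], [0, 0, 0]], [1, [0.0318, -0.0102, 0], [0, 0, 0]], [1, [0.0318, -0.0102, 0], [0, 0, 0]], [1, [0.0318, -0.0102, 0], [0, 0, 0]], [1, [0.0318, -0.0102, 0], [0, 0, 0]], [1, [0.0318, -0.0102, 0], [0, 0, 0]], [1, [0.03, -0.0102, 0], [0, 0, 0]], [1, [0.018, -0.005, 0], [0, 0, 0]], [1, [0, 0, 0], [0, 0, 0]]]'

```text
time_s: 5.67
eef_pos: [437.7, 201.6, 159.1]
ee_rot: [-0.001, 0.773, 0.634, -0.001]
force: [-1.7, -0.3, -0.6]
grip_width: 0.7
grip_force: 32.5
```

```bash
python3 go.py 440.3,197.8,60;  python3 - <<'E'
from rig import *
import cv2,numpy as np
a=capture("top")["pixels"];b=capture("scene")["pixels"]
u=lambda i,x,y,w,h,k:cv2.resize(i[y:y+h,x:x+w],None,fx=k,fy=k,interpolation=cv2.INTER_CUBIC)
cv2.imwrite("pics/dish2.png",np.hstack([u(a,150,180,100,120,4),u(b,210,180,100,120,4)])[:,:,::-1])
E
```

```text
t 5.67 pos [437.7 201.6 159.1] yaw 78.76 tilt 0.14 F [-1.7 -0.3 -0.6] w 0.7 gf 32.5
to [440.3 197.8  60. ] tool shift mm [-3.2  3.5 99.1] rows@38 3
```

View pics/dish2.png

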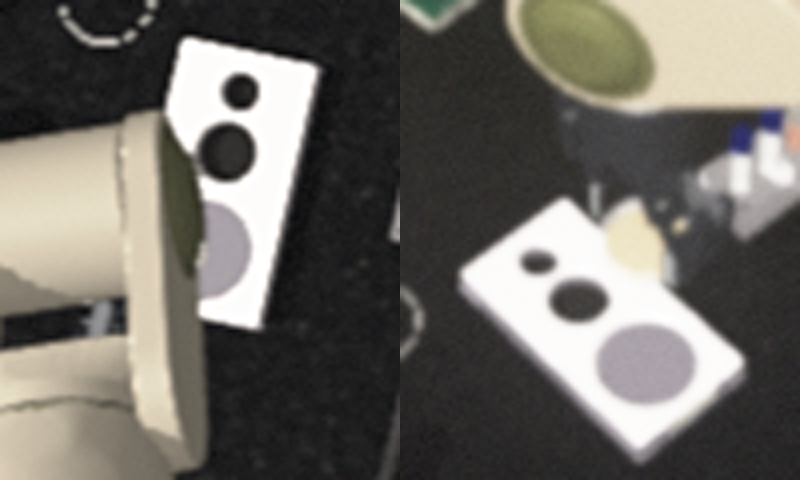

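The scene crop shows the dish held between the fingers at about (635,240). It doesn't match the recess ellipse, so it may be tilted or partly hidden. I'll fit a plane to the depth on the cream pixels.

```bash
python3 - <<'E'
from rig import *
from h import *
c=capture("scene");R,t=Rt(c);o=-R.T@t
hsv=cv2.cvtColor(c["pixels"],cv2.COLOR_RGB2HSV);f=c["pixels"].astype(int)
print(sense()["force"])
x,y=210,180
sub=hsv[y:y+120,x:x+100]
m=np.zeros(hsv.shape[:2],bool)
m[222:255,258:285]=1
cr=m&(f[...,0]-f[...,2]>25)&(f[...,0]>140)
n,l,s,ce=cv2.connectedComponentsWithStats(cr.astype(np.uint8));k=1+np.argmax(s[1:,4]);print(s[k],ce[k])
v,u=np.nonzero(l==k);z=c["z_map"][v,u]
P=np.c_[(u-c["cx"])/c["fx"]*z,(v-c["cy"])/c["fy"]*z,z];W=(P-t)@R
W=W[z>0];print(W.min(0),W.max(0),W.mean(0))
ctr=np.median(W,0);W=W[np.linalg.norm(W-ctr,axis=1)<40]
U,S,V=np.linalg.svd(W-W.mean(0));print("normal",V[2],S/np.sqrt(len(W)))
cv2.imwrite("pics/z.png",cv2.resize(c["pixels"][205:275,235:315],None,fx=8,fy=8,interpolation=cv2.INTER_CUBIC)[:,:,::-1])
E
```

```text
[ 1.05785722 -0.7872877  -0.10114446]
[262 232  14  16 171] [268.77777778 240.01169591]
[413.06738504 185.09310532 169.90001278] [461.83781037 223.60493101 234.56321499] [438.82454215 206.07531049 175.63175514]
normal [ 9.67064144e-04  1.13195019e-02 -9.99935465e-01] [12.62659373  8.3374078   1.65569291]
```

View pics/z.png

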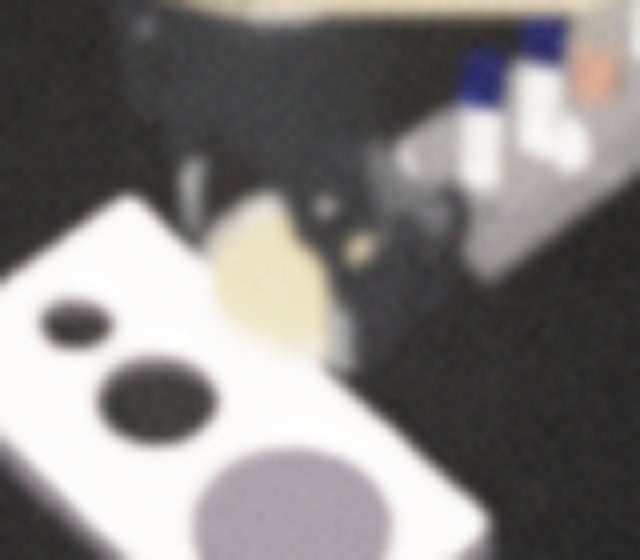

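The dish is level (plane normal vertical) with its top 15 mm above the TCP, as expected. Next I'll lower it.

Emit:
servo_tool --commands '[[1, [-0.0016, 0.0018, 0.01], [0, 0, 0]], [1, [-0.0016, 0.0017, 0.02], [0, 0, 0]], [1, [0, 0, 0.025], [0, 0, 0]], [1, [0, 0, 0.025], [0, 0, 0]], [1, [0, 0, 0.02], [0, 0, 0]], [1, [0, 0, 0.014], [0, 0, 0]], [1, [0, 0, 0], [0, 0, 0]], [1, [0, 0, 0], [0, 0, 0]]]'

```text
time_s: 6.48
eef_pos: [441.7, 194.2, 45.7]
ee_rot: [-0.0, 0.775, 0.633, -0.001]
force: [-0.2, 0.5, 0.4]
grip_width: 0.698
grip_force: 32.5
```

```bash
python3 go.py 440.3,197.8,16
```

```text
t 6.48 pos [441.7 194.2  45.7] yaw 78.48 tilt 0.1 F [-0.2  0.5  0.4] w 0.698 gf 32.5
to [440.3 197.8  16. ] tool shift mm [ 3.2 -2.  29.7] rows@38 1
```

Emit:
servo_tool --commands '[[1, [0.0032, -0.002, 0.006], [0, 0, 0]], [1, [0, 0, 0.008], [0, 0, 0]], [1, [0, 0, 0.006], [0, 0, 0]], [1, [0, 0, 0.004], [0, 0, 0]], [1, [0, 0, 0.003], [0, 0, 0]], [1, [0, 0, 0.001], [0, 0, 0]], [1, [0, 0, 0], [0, 0, 0]]]'

```text
time_s: 7.07
eef_pos: [440.5, 198.6, 18.1]
ee_rot: [-0.0, 0.774, 0.633, -0.0]
force: [-0.5, 0.0, -0.2]
grip_width: 0.702
grip_force: 32.5
```

```bash
python3 go.py 440.3,197.8,16
```

```text
t 7.07 pos [440.5 198.6  18.1] yaw 78.55 tilt 0.01 F [-0.5  0.  -0.2] w 0.702 gf 32.5
to [440.3 197.8  16. ] tool shift mm [-0.8 -0.1  2.1] rows@38 1
```

Emit:
servo_tool --commands '[[1, [0, 0, 0.001], [0, 0, 0]], [1, [0, 0, 0.001], [0, 0, 0]], [1, [0, 0, 0.0005], [0, 0, 0]], [1, [0, 0, 0], [0, 0, 0]]]'

```text
time_s: 7.4
eef_pos: [440.6, 198.6, 15.8]
ee_rot: [0.0, 0.774, 0.633, 0.0]
force: [0.1, -0.1, 0.0]
grip_width: 0.695
grip_force: 32.5
```

Emit:
servo_tool --commands '[[1, [0, 0, 0.001], [0, 0, 0]], [1, [0, 0, 0], [0, 0, 0]], [1, [0, 0, 0], [0, 0, 0]]]'

```text
time_s: 7.65
eef_pos: [440.7, 198.7, 15.7]
ee_rot: [0.0, 0.774, 0.633, 0.0]
force: [-4.1, -1.0, 11.6]
grip_width: 0.701
grip_force: 33.6
```

Emit:
servo_tool --commands '[[-0.6, [0, 0, 0], [0, 0, 0]], [-1, [0, 0, 0], [0, 0, 0]], [-1, [0, 0, 0], [0, 0, 0]], [-1, [0, 0, 0], [0, 0, 0]], [-1, [0, 0, -0.01], [0, 0, 0]], [-1, [0, 0, -0.025], [0, 0, 0]], [-1, [0, 0, -0.035], [0, 0, 0]], [-1, [0, 0, -0.035], [0, 0, 0]], [-1, [0, 0, -0.03], [0, 0, 0]], [-1, [0, 0, 0], [0, 0, 0]]]'

```text
time_s: 8.48
eef_pos: [443.0, 199.2, 156.0]
ee_rot: [0.003, 0.774, 0.633, 0.005]
force: [0.7, -0.3, -0.7]
grip_width: 0.997
grip_force: 0.0
```

```bash
python3 go.py 638.3,10.3,140 638.3,10.3,52
```

```text
t 8.48 pos [443.  199.2 156. ] yaw 78.57 tilt 0.6 F [ 0.7 -0.3 -0.7] w 0.997 gf 0.0
to [638.3  10.3 140. ] tool shift mm [-146.5  228.7   17.7] rows@38 7
to [638.3  10.3  52. ] tool shift mm [-0.3 -0.9 88. ] rows@38 3
```

Emit:
servo_tool --commands '[[-1, [-0.0183, 0.0286, 0], [0, 0, 0]], [-1, [-0.0183, 0.0286, 0], [0, 0, 0]], [-1, [-0.0183, 0.0286, 0], [0, 0, 0]], [-1, [-0.0183, 0.0286, 0], [0, 0, 0]], [-1, [-0.0183, 0.0286, 0], [0, 0, 0]], [-1, [-0.0183, 0.0286, 0], [0, 0, 0]], [-1, [-0.0183, 0.0286, 0], [0, 0, 0]], [-1, [-0.0183, 0.0286, 0], [0, 0, 0]], [-1, [0, 0, 0], [0, 0, 0]], [-1, [0, 0, 0], [0, 0, 0]]]'

```text
time_s: 9.32
eef_pos: [636.0, 8.6, 149.2]
ee_rot: [-0.0, 0.775, 0.632, -0.0]
force: [-0.4, 0.6, 0.3]
grip_width: 1.003
grip_force: 0.0
```

```bash
python3 go.py 638.3,10.3,50; python3 - <<'E'
from rig import *
from h import *
a=capture("top");b=capture("scene")
f=a["pixels"].astype(int)
hsv=cv2.cvtColor(a["pixels"],cv2.COLOR_RGB2HSV)
x,y,w,h=185,220,35,45
m=(hsv[...,0]>15)&(hsv[...,0]<32)&(hsv[...,1]>30)&(hsv[...,2]>130)
for ce,ar,bb in blobs(m[y:y+h,x:x+w],40): print("top",ar,ray(a,*(ce+[x,y]),30).round(1))
hsv=cv2.cvtColor(b["pixels"],cv2.COLOR_RGB2HSV)
m=(hsv[...,0]>15)&(hsv[...,0]<32)&(hsv[...,1]>30)&(hsv[...,2]>130)
x,y,w,h=250,250,45,40
for ce,ar,bb in blobs(m[y:y+h,x:x+w],40):
    print("scene",ar,ray(b,*(ce+[x,y]),30).round(1))
    R,t=Rt(b);v,u=np.nonzero(m[y:y+h,x:x+w]);u+=x;v+=y;z=b["z_map"][v,u];W=(np.c_[(u-b["cx"])/b["fx"]*z,(v-b["cy"])/b["fy"]*z,z]-t)@R;W=W[z>0];U,S,V=np.linalg.svd(W-W.mean(0));print(W.mean(0),V[2])
cv2.imwrite("pics/d3.png",np.hstack([cv2.resize(i["pixels"][y:y+90,x:x+90],None,fx=4.4,fy=4.4,interpolation=cv2.INTER_CUBIC) for i,x,y in((a,160,185),(b,220,215))])[:,:,::-1])
E
```

```text
t 9.32 pos [636.    8.6 149.2] yaw 78.45 tilt 0.05 F [-0.4  0.6  0.3] w 1.003 gf 0.0
to [638.3  10.3  50. ] tool shift mm [ 2.2  1.9 99.2] rows@38 3
top 600 [432.5 171.   30. ]
scene 201 [437.  198.2  30. ]
[436.65160469 198.5671509   31.09908706] [-0.01170172  0.03498898 -0.99931919]
```

View pics/d3.png

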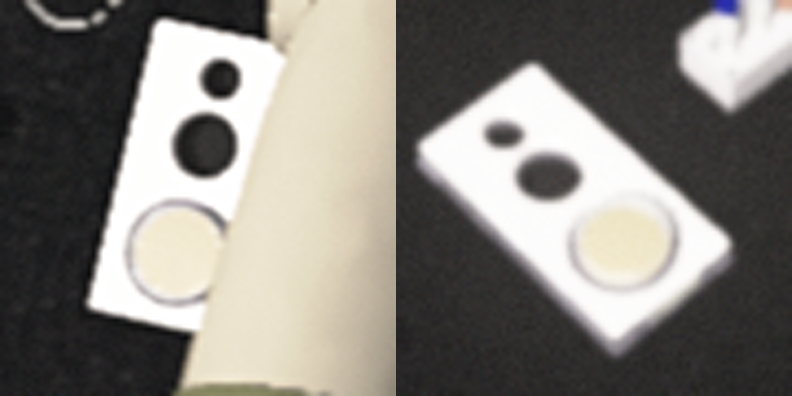

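The dish is centred in its recess and lying flat (about (180,250) left crop, (622,240) right crop). Now the dropper.

Emit:
servo_tool --commands '[[-1, [0.0022, 0.0019, 0.01], [0, 0, 0]], [-1, [0, 0, 0.02], [0, 0, 0]], [-1, [0, 0, 0.02], [0, 0, 0]], [-1, [0, 0, 0.018], [0, 0, 0]], [-1, [0, 0, 0.012], [0, 0, 0]], [-1, [0, 0, 0.006], [0, 0, 0]], [-1, [0, 0, 0.003], [0, 0, 0]], [-1, [0, 0, 0], [0, 0, 0]]]'

```text
time_s: 10.08
eef_pos: [638.0, 11.8, 60.8]
ee_rot: [-0.0, 0.774, 0.633, 0.0]
force: [0.4, 0.1, 0.7]
grip_width: 1.001
grip_force: 0.0
```

```bash
python3 go.py 638.3,10.3,60
```

```text
t 10.08 pos [638.   11.8  60.8] yaw 78.57 tilt 0.0 F [0.4 0.1 0.7] w 1.001 gf 0.0
to [638.3  10.3  60. ] tool shift mm [-1.4  0.5  0.8] rows@38 1
```

Emit:
servo_tool --commands '[[0, [0, 0, 0], [0, 0, 0]], [0.3, [0, 0, 0], [0, 0, 0]], [1, [0, 0, 0], [0, 0, 0]], [1, [0, 0, 0], [0, 0, 0]], [1, [0, 0, 0], [0, 0, 0]], [1, [0, 0, 0], [0, 0, 0]], [1, [0, 0, 0], [0, 0, 0]], [1, [0, 0, 0], [0, 0, 0]], [1, [0, 0, 0], [0, 0, 0]]]' --squeeze 35

```text
time_s: 10.83
eef_pos: [638.1, 11.6, 61.2]
ee_rot: [0.0, 0.774, 0.633, 0.0]
force: [-2.0, 0.6, 5.2]
grip_width: 0.271
grip_force: 34.2
```

Emit:
servo_tool --commands '[[1, [0, 0, -0.002], [0, 0, 0]], [1, [0, 0, -0.01], [0, 0, 0]], [1, [0, 0, -0.02], [0, 0, 0]], [1, [0, 0, -0.028], [0, 0, 0]], [1, [0, 0, -0.025], [0, 0, 0]], [1, [0, 0, -0.015], [0, 0, 0]], [1, [0, 0, 0], [0, 0, 0]], [1, [0, 0, 0], [0, 0, 0]]]'

```text
time_s: 11.5
eef_pos: [638.2, 11.5, 161.2]
ee_rot: [0.0, 0.774, 0.633, 0.0]
force: [-0.5, -0.6, -1.5]
grip_width: 0.274
grip_force: 34.3
```

```bash
python3 go.py 511.1,184,165 511.1,184,65; python3 - <<'E'
from rig import *
from h import *
c=capture("scene");f=c["pixels"].astype(int)
m=(f[...,0]-f[...,2]>40)&(f[...,0]<190);m[:, :225]=0;m[:,290:]=0;m[:140]=0;m[235:]=0
for ce,ar,bb in blobs(m,25): print(ce,ar,bb,ray(c,*ce,118).round(1))
cv2.imwrite("pics/drop1.png",cv2.resize(c["pixels"][130:230,200:320],None,fx=5,fy=5,interpolation=cv2.INTER_CUBIC)[:,:,::-1])
E
```

```text
t 11.5 pos [638.2  11.5 161.2] yaw 78.55 tilt 0.07 F [-0.5 -0.6 -1.5] w 0.274 gf 34.3
to [511.1 184.  165. ] tool shift mm [ 143.9 -158.8   -3.9] rows@38 5
to [511.1 184.   65. ] tool shift mm [ -0.   -0.1 100. ] rows@38 3
[256.1 176.3] 140 [251 170  12  14] [637.2   9.9 118. ]
```

View pics/drop1.png

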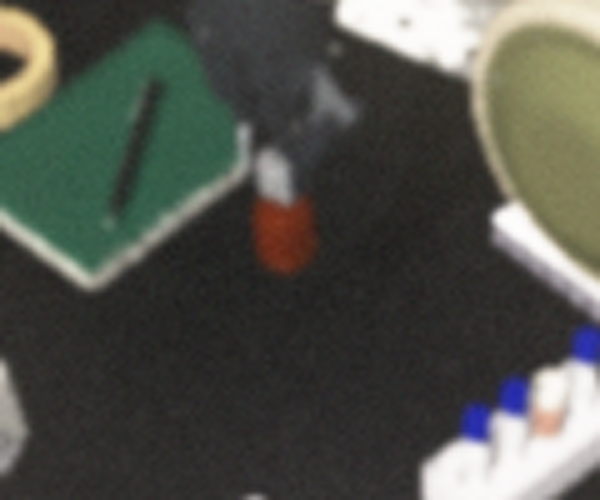

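The bottle hangs upright from the fingers at about (285,235). Next I'll carry it across.

Emit:
servo_tool --commands '[[1, [0.01, -0.011, 0], [0, 0, 0]], [1, [0.02, -0.022, 0], [0, 0, 0]], [1, [0.028, -0.031, 0], [0, 0, 0]], [1, [0.028, -0.031, 0], [0, 0, 0]], [1, [0.028, -0.031, 0], [0, 0, 0]], [1, [0.02, -0.022, 0], [0, 0, 0]], [1, [0.01, -0.0108, 0], [0, 0, 0]], [1, [0, 0, 0.01], [0, 0, 0]], [1, [0, 0, 0.02], [0, 0, 0]], [1, [0, 0, 0], [0, 0, 0]]]'

```text
time_s: 12.38
eef_pos: [510.0, 182.8, 126.7]
ee_rot: [-0.002, 0.774, 0.633, -0.003]
force: [-0.1, 0.2, -1.3]
grip_width: 0.281
grip_force: 34.4
```

Emit:
servo_tool --commands '[[1, [0, 0, 0.01], [0, 0, 0]], [1, [0, 0, 0.01], [0, 0, 0]], [1, [0, 0, 0], [0, 0, 0]], [1, [0, 0, 0], [0, 0, 0]]]'

```text
time_s: 12.72
eef_pos: [511.3, 183.4, 110.3]
ee_rot: [-0.0, 0.774, 0.633, -0.0]
force: [-0.8, 0.9, -1.2]
grip_width: 0.274
grip_force: 34.4
```

```bash
python3 go.py 511.1,184,65.2
```

```text
t 12.72 pos [511.3 183.4 110.3] yaw 78.52 tilt 0.06 F [-0.8  0.9 -1.2] w 0.274 gf 34.4
to [511.1 184.   65.2] tool shift mm [ 0.5 -0.3 45.1] rows@38 2
```

Emit:
servo_tool --commands '[[1, [0.0005, 0, 0.01], [0, 0, 0]], [1, [0, 0, 0.01], [0, 0, 0]], [1, [0, 0, 0.008], [0, 0, 0]], [1, [0, 0, 0.006], [0, 0, 0]], [1, [0, 0, 0.005], [0, 0, 0]], [1, [0, 0, 0.003], [0, 0, 0]], [1, [0, 0, 0.001], [0, 0, 0]], [1, [0, 0, 0], [0, 0, 0]], [1, [0, 0, 0], [0, 0, 0]]]'

```text
time_s: 13.47
eef_pos: [511.5, 184.4, 68.1]
ee_rot: [0.0, 0.774, 0.633, 0.0]
force: [-0.6, 1.1, -0.1]
grip_width: 0.278
grip_force: 34.4
```

Emit:
servo_tool --commands '[[1, [0, 0, 0.001], [0, 0, 0]], [1, [0, 0, 0.001], [0, 0, 0]], [1, [0, 0, 0], [0, 0, 0]], [1, [0, 0, 0], [0, 0, 0]]]'

```text
time_s: 13.8
eef_pos: [511.3, 184.4, 65.8]
ee_rot: [0.0, 0.774, 0.633, 0.0]
force: [0.6, 0.2, -0.7]
grip_width: 0.275
grip_force: 34.4
```

Emit:
servo_tool --commands '[[1, [0, 0, 0.0007], [0, 0, 0]], [1, [0, 0, 0], [0, 0, 0]], [1, [0, 0, 0], [0, 0, 0]]]'

```text
time_s: 14.05
eef_pos: [511.4, 184.4, 65.2]
ee_rot: [0.0, 0.774, 0.633, 0.0]
force: [-0.5, -0.7, 0.4]
grip_width: 0.274
grip_force: 34.5
```

Emit:
servo_tool --commands '[[1, [0, 0, 0.0008], [0, 0, 0]], [1, [0, 0, 0], [0, 0, 0]], [1, [0, 0, 0], [0, 0, 0]]]'

```text
time_s: 14.3
eef_pos: [511.6, 184.6, 65.1]
ee_rot: [0.0, 0.774, 0.633, 0.0]
force: [-1.4, 1.3, 8.1]
grip_width: 0.282
grip_force: 35.3
```

Emit:
servo_tool --commands '[[0, [0, 0, 0], [0, 0, 0]], [-1, [0, 0, 0], [0, 0, 0]], [-1, [0, 0, 0], [0, 0, 0]], [-1, [0, 0, 0], [0, 0, 0]], [-1, [0, 0, -0.01], [0, 0, 0]], [-1, [0, 0, -0.03], [0, 0, 0]], [-1, [0, 0, -0.035], [0, 0, 0]], [-1, [0, 0, -0.02], [0, 0, 0]], [-1, [0, 0, 0], [0, 0, 0]]]'

```text
time_s: 15.05
eef_pos: [513.2, 184.7, 164.6]
ee_rot: [0.002, 0.774, 0.633, 0.004]
force: [0.9, 0.8, 0.0]
grip_width: 0.996
grip_force: 0.0
```

```bash
python3 go.py 516.5,426,160 516.5,426,79.5
```

```text
t 15.05 pos [513.2 184.7 164.6] yaw 78.56 tilt 0.49 F [0.9 0.8 0. ] w 0.996 gf 0.0
to [516.5 426.  160. ] tool shift mm [237.1 -44.7   4.9] rows@38 7
to [516.5 426.   79.5] tool shift mm [-0.2 -0.7 80.5] rows@38 3
```

Emit:
servo_tool --commands '[[-1, [0.0237, -0.0045, 0], [0, 0, 0]], [-1, [0.0337, -0.0063, 0], [0, 0, 0]], [-1, [0.0337, -0.0063, 0], [0, 0, 0]], [-1, [0.0337, -0.0063, 0], [0, 0, 0]], [-1, [0.0337, -0.0063, 0], [0, 0, 0]], [-1, [0.0337, -0.0063, 0], [0, 0, 0]], [-1, [0.0237, -0.0044, 0], [0, 0, 0]], [-1, [0.021, -0.004, 0], [0, 0, 0]], [-1, [0, 0, 0], [0, 0, 0]], [-1, [0, 0, 0], [0, 0, 0]]]'

```text
time_s: 15.88
eef_pos: [514.3, 425.9, 158.6]
ee_rot: [-0.0, 0.774, 0.634, -0.001]
force: [0.4, -0.5, 0.6]
grip_width: 1.0
grip_force: 0.0
```

```bash
python3 go.py 516.5,426,79.5
```

```text
t 15.88 pos [514.3 425.9 158.6] yaw 78.64 tilt 0.07 F [ 0.4 -0.5  0.6] w 1.0 gf 0.0
to [516.5 426.   79.5] tool shift mm [ 0.6  2.2 79.1] rows@38 3
```

Emit:
servo_tool --commands '[[-1, [0.0006, 0.0022, 0.01], [0, 0, 0]], [-1, [0, 0, 0.02], [0, 0, 0]], [-1, [0, 0, 0.02], [0, 0, 0]], [-1, [0, 0, 0.016], [0, 0, 0]], [-1, [0, 0, 0.009], [0, 0, 0]], [-1, [0, 0, 0.004], [0, 0, 0]], [-1, [0, 0, 0], [0, 0, 0]], [-1, [0, 0, 0], [0, 0, 0]]]'

```text
time_s: 16.55
eef_pos: [517.6, 425.4, 81.1]
ee_rot: [0.0, 0.774, 0.633, 0.001]
force: [0.5, -0.3, -0.6]
grip_width: 1.001
grip_force: 0.0
```

Emit:
servo_tool --commands '[[0, [0, 0, 0], [0, 0, 0]], [0.2, [0, 0, 0], [0, 0, 0]], [1, [0, 0, 0], [0, 0, 0]], [1, [0, 0, 0], [0, 0, 0]], [1, [0, 0, 0], [0, 0, 0]], [1, [0, 0, 0], [0, 0, 0]], [1, [0, 0, 0], [0, 0, 0]], [1, [0, 0, 0], [0, 0, 0]], [1, [0, 0, 0], [0, 0, 0]]]' --squeeze 40

```text
time_s: 17.3
eef_pos: [517.2, 425.7, 80.8]
ee_rot: [0.0, 0.774, 0.633, 0.0]
force: [-0.7, -0.4, 5.4]
grip_width: 0.349
grip_force: 39.7
```

Emit:
servo_tool --commands '[[1, [0, 0, -0.002], [0, 0, 0]], [1, [0, 0, -0.01], [0, 0, 0]], [1, [0, 0, -0.022], [0, 0, 0]], [1, [0, 0, -0.03], [0, 0, 0]], [1, [0, 0, -0.03], [0, 0, 0]], [1, [0, 0, -0.018], [0, 0, 0]], [1, [0, 0, -0.008], [0, 0, 0]], [1, [0, 0, 0], [0, 0, 0]], [1, [0, 0, 0], [0, 0, 0]]]'

```text
time_s: 18.05
eef_pos: [516.8, 425.3, 199.2]
ee_rot: [-0.0, 0.774, 0.633, -0.001]
force: [0.5, 0.2, -2.1]
grip_width: 0.349
grip_force: 39.7
```

```bash
python3 go.py 442.2,-178,200; python3 - <<'E'
from rig import *
from h import *
c=capture("scene")
cv2.imwrite("pics/reag1.png",cv2.resize(c["pixels"][220:340,120:270],None,fx=5,fy=5,interpolation=cv2.INTER_CUBIC)[:,:,::-1])
E
```

```text
t 18.05 pos [516.8 425.3 199.2] yaw 78.55 tilt 0.09 F [ 0.5  0.2 -2.1] w 0.349 gf 39.7
to [ 442.2 -178.   200. ] tool shift mm [-6.061e+02  4.670e+01 -2.000e-01] rows@38 16
```

View pics/reag1.png

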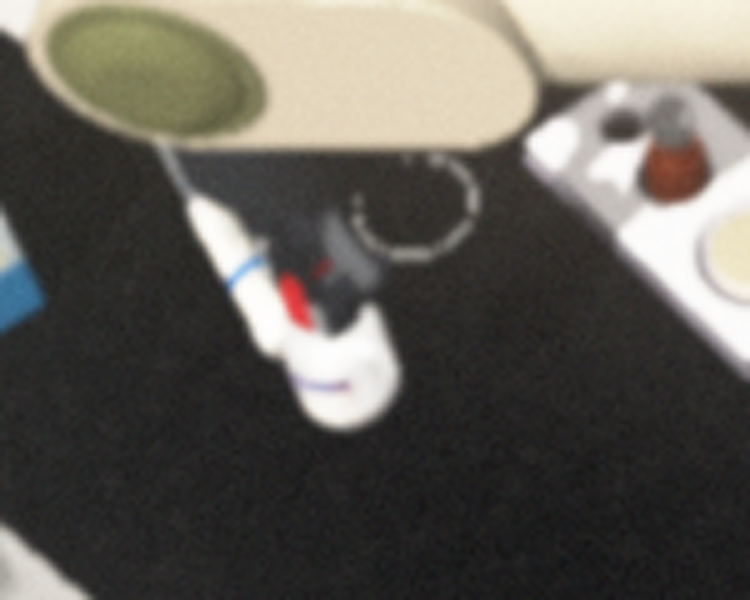

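The reagent bottle hangs upright at about (345,375). The dropper stands seated in the middle well at (675,150).

Emit:
servo_tool --commands '[[1, [-0.01, 0.001, 0], [0, 0, 0]], [1, [-0.02, 0.0015, 0], [0, 0, 0]], [1, [-0.028, 0.002, 0], [0, 0, 0]], [1, [-0.033, 0.0025, 0], [0, 0, 0]], [1, [-0.033, 0.0025, 0], [0, 0, 0]], [1, [-0.033, 0.0025, 0], [0, 0, 0]], [1, [-0.033, 0.0025, 0], [0, 0, 0]], [1, [-0.033, 0.0025, 0], [0, 0, 0]], [1, [-0.033, 0.0025, 0], [0, 0, 0]], [1, [-0.033, 0.0025, 0], [0, 0, 0]]]'

```text
time_s: 18.93
eef_pos: [480.1, 136.4, 198.8]
ee_rot: [-0.001, 0.774, 0.633, -0.001]
force: [0.6, -0.1, -0.9]
grip_width: 0.348
grip_force: 39.7
```

Emit:
servo_tool --commands '[[1, [-0.033, 0.0025, 0], [0, 0, 0]], [1, [-0.033, 0.0025, 0], [0, 0, 0]], [1, [-0.033, 0.0025, 0], [0, 0, 0]], [1, [-0.033, 0.0025, 0], [0, 0, 0]], [1, [-0.033, 0.0025, 0], [0, 0, 0]], [1, [-0.033, 0.0025, 0], [0, 0, 0]], [1, [-0.033, 0.0025, 0], [0, 0, 0]], [1, [-0.033, 0.0025, 0], [0, 0, 0]], [1, [-0.028, 0.0025, 0], [0, 0, 0]], [1, [-0.015, 0.001, 0], [0, 0, 0]]]'

```text
time_s: 19.77
eef_pos: [442.3, -170.0, 198.9]
ee_rot: [-0.001, 0.775, 0.632, -0.001]
force: [-0.2, 0.4, -0.3]
grip_width: 0.35
grip_force: 39.7
```

Emit:
servo_tool --commands '[[1, [-0.008, 0.0005, 0], [0, 0, 0]], [1, [0, 0, 0], [0, 0, 0]], [1, [0, 0, 0], [0, 0, 0]], [1, [0, 0, 0], [0, 0, 0]]]'

```text
time_s: 20.1
eef_pos: [442.3, -174.4, 199.9]
ee_rot: [-0.001, 0.774, 0.634, -0.0]
force: [0.2, 0.3, 0.0]
grip_width: 0.348
grip_force: 39.7
```

```bash
python3 go.py 442.2,-178,85
```

```text
t 20.1 pos [ 442.3 -174.4  199.9] yaw 78.62 tilt 0.06 F [0.2 0.3 0. ] w 0.348 gf 39.7
to [ 442.2 -178.    85. ] tool shift mm [ -3.6   0.7 114.9] rows@38 4
```

Emit:
servo_tool --commands '[[1, [-0.0036, 0.0005, 0.008], [0, 0, 0]], [1, [0, 0, 0.018], [0, 0, 0]], [1, [0, 0, 0.022], [0, 0, 0]], [1, [0, 0, 0.018], [0, 0, 0]], [1, [0, 0, 0.01], [0, 0, 0]], [1, [0, 0, 0.006], [0, 0, 0]], [1, [0, 0, 0], [0, 0, 0]], [1, [0, 0, 0], [0, 0, 0]]]'

```text
time_s: 20.77
eef_pos: [442.4, -179.2, 118.8]
ee_rot: [0.0, 0.774, 0.633, 0.0]
force: [0.5, -0.2, -0.4]
grip_width: 0.349
grip_force: 39.7
```

```bash
python3 go.py 442.2,-178,85; python3 - <<'E'
from rig import *
from h import *
c=capture("scene")
cv2.imwrite("pics/reag2.png",cv2.resize(c["pixels"][110:230,280:430],None,fx=5,fy=5,interpolation=cv2.INTER_CUBIC)[:,:,::-1])
E
```

```text
t 20.77 pos [ 442.4 -179.2  118.8] yaw 78.57 tilt 0.04 F [ 0.5 -0.2 -0.4] w 0.349 gf 39.7
to [ 442.2 -178.    85. ] tool shift mm [ 1.2 -0.4 33.8] rows@38 1
```

View pics/reag2.png

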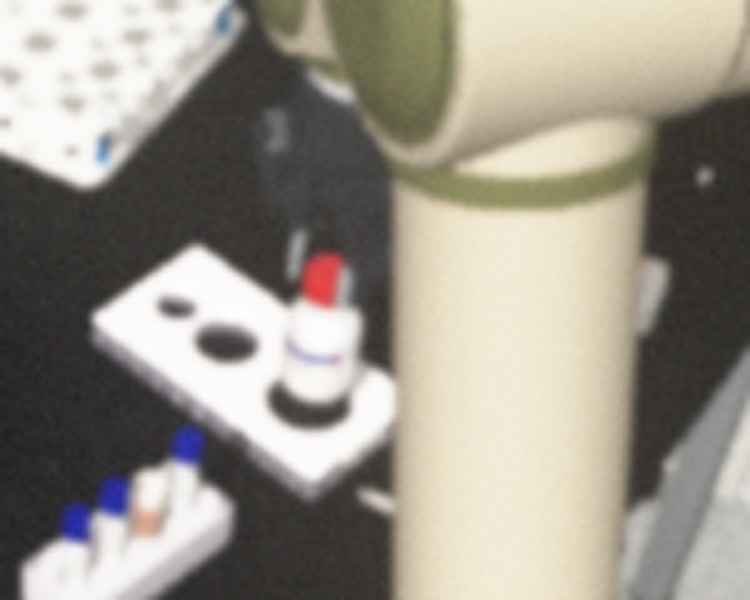

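The bottle hangs upright with its foot at about (315,400), right above the big well. Lowering it now.

Emit:
servo_tool --commands '[[1, [0.0012, -0.0004, 0.008], [0, 0, 0]], [1, [0, 0, 0.008], [0, 0, 0]], [1, [0, 0, 0.006], [0, 0, 0]], [1, [0, 0, 0.004], [0, 0, 0]], [1, [0, 0, 0.003], [0, 0, 0]], [1, [0, 0, 0.002], [0, 0, 0]], [1, [0, 0, 0.001], [0, 0, 0]], [1, [0, 0, 0], [0, 0, 0]], [1, [0, 0, 0], [0, 0, 0]]]'

```text
time_s: 21.57
eef_pos: [442.0, -178.0, 86.4]
ee_rot: [0.0, 0.774, 0.633, 0.0]
force: [-0.2, 0.1, -1.4]
grip_width: 0.351
grip_force: 39.7
```

Emit:
servo_tool --commands '[[1, [0, 0, 0.001], [0, 0, 0]], [1, [0, 0, 0.0008], [0, 0, 0]], [1, [0, 0, 0], [0, 0, 0]], [1, [0, 0, 0], [0, 0, 0]]]'

```text
time_s: 21.9
eef_pos: [442.1, -178.1, 84.8]
ee_rot: [0.0, 0.774, 0.633, 0.0]
force: [-0.0, -0.2, 2.4]
grip_width: 0.345
grip_force: 40.0
```

Emit:
servo_tool --commands '[[0, [0, 0, 0], [0, 0, 0]], [-1, [0, 0, 0], [0, 0, 0]], [-1, [0, 0, 0], [0, 0, 0]], [-1, [0, 0, 0], [0, 0, 0]], [-1, [0, 0, -0.01], [0, 0, 0]], [-1, [0, 0, -0.025], [0, 0, 0]], [-1, [0, 0, -0.025], [0, 0, 0]], [-1, [0, 0, -0.015], [0, 0, 0]], [-1, [0, 0, 0], [0, 0, 0]], [-1, [0, 0, 0], [0, 0, 0]]]'

```text
time_s: 22.73
eef_pos: [442.1, -178.0, 160.2]
ee_rot: [0.001, 0.774, 0.633, 0.0]
force: [-0.2, -0.4, -0.9]
grip_width: 0.998
grip_force: 0.0
```

```bash
python3 go.py 462.5,-20.7,150; python3 - <<'E'
from h import *
a=load("top0.npz");print(ray(a,276.7,236.4,70),proj(a,(462.5,-20.7,71)))
E
```

```text
t 22.73 pos [ 442.1 -178.   160.2] yaw 78.56 tilt 0.09 F [-0.2 -0.4 -0.9] w 0.998 gf 0.0
to [462.5 -20.7 150. ] tool shift mm [158.3 -11.2  10. ] rows@38 5
[460.84759396 -21.89752308  70.        ] (np.float64(276.28510293819477), np.float64(235.76852075945317))
```

Emit:
servo_tool --commands '[[-1, [0.015, -0.001, 0], [0, 0, 0]], [-1, [0.03, -0.002, 0], [0, 0, 0]], [-1, [0.034, -0.0025, 0], [0, 0, 0]], [-1, [0.034, -0.0025, 0], [0, 0, 0]], [-1, [0.03, -0.0025, 0], [0, 0, 0]], [-1, [0.015, -0.001, 0], [0, 0, 0]], [-1, [0, 0, 0.01], [0, 0, 0]], [-1, [0, 0, 0.02], [0, 0, 0]], [-1, [0, 0, 0], [0, 0, 0]], [-1, [0, 0, 0], [0, 0, 0]]]'

```text
time_s: 23.57
eef_pos: [461.2, -20.6, 128.6]
ee_rot: [-0.001, 0.774, 0.633, -0.001]
force: [1.0, -0.0, 0.5]
grip_width: 1.0
grip_force: 0.0
```

```bash
python3 go.py 462,-21,50
```

```text
t 23.57 pos [461.2 -20.6 128.6] yaw 78.55 tilt 0.19 F [ 1.  -0.   0.5] w 1.0 gf 0.0
to [462. -21.  50.] tool shift mm [-0.3  1.1 78.6] rows@38 3
```

Emit:
servo_tool --commands '[[-1, [-0.0003, 0.001, 0.01], [0, 0, 0]], [-1, [0, 0, 0.02], [0, 0, 0]], [-1, [0, 0, 0.02], [0, 0, 0]], [-1, [0, 0, 0.015], [0, 0, 0]], [-1, [0, 0, 0.009], [0, 0, 0]], [-1, [0, 0, 0.004], [0, 0, 0]], [-1, [0, 0, 0], [0, 0, 0]], [-1, [0, 0, 0], [0, 0, 0]]]'

```text
time_s: 24.23
eef_pos: [463.3, -21.5, 52.1]
ee_rot: [0.0, 0.774, 0.633, 0.0]
force: [0.0, 0.0, 0.2]
grip_width: 1.001
grip_force: 0.0
```

```bash
python3 go.py 462,-21,50
```

```text
t 24.23 pos [463.3 -21.5  52.1] yaw 78.55 tilt 0.06 F [0.  0.  0.2] w 1.001 gf 0.0
to [462. -21.  50.] tool shift mm [ 0.2 -1.4  2.1] rows@38 1
```

Emit:
servo_tool --commands '[[0, [0, 0, 0], [0, 0, 0]], [0.3, [0, 0, 0], [0, 0, 0]], [0.4, [0, 0, 0], [0, 0, 0]], [1, [0, 0, 0], [0, 0, 0]], [1, [0, 0, 0], [0, 0, 0]], [1, [0, 0, 0], [0, 0, 0]], [1, [0, 0, 0], [0, 0, 0]], [1, [0, 0, 0], [0, 0, 0]], [1, [0, 0, 0], [0, 0, 0]]]' --squeeze 30

```text
time_s: 24.98
eef_pos: [463.0, -21.3, 51.7]
ee_rot: [0.0, 0.774, 0.633, 0.0]
force: [-0.3, -0.0, 4.1]
grip_width: 0.224
grip_force: 29.3
```

Emit:
servo_tool --commands '[[1, [0, 0, -0.003], [0, 0, 0]], [1, [0, 0, -0.01], [0, 0, 0]], [1, [0, 0, -0.018], [0, 0, 0]], [1, [0, 0, -0.022], [0, 0, 0]], [1, [0, 0, -0.022], [0, 0, 0]], [1, [0, 0, -0.015], [0, 0, 0]], [1, [0, 0, -0.005], [0, 0, 0]], [1, [0, 0, 0], [0, 0, 0]], [1, [0, 0, 0], [0, 0, 0]]]'

```text
time_s: 25.73
eef_pos: [462.6, -21.2, 145.8]
ee_rot: [-0.0, 0.774, 0.633, -0.0]
force: [-0.6, 0.3, -0.4]
grip_width: 0.225
grip_force: 29.3
```

```bash
python3 go.py 556.5,-198.2,146 556.5,-198.2,36
```

```text
t 25.73 pos [462.6 -21.2 145.8] yaw 78.55 tilt 0.06 F [-0.6  0.3 -0.4] w 0.225 gf 29.3
to [ 556.5 -198.2  146. ] tool shift mm [-154.9  127.2   -0.4] rows@38 5
to [ 556.5 -198.2   36. ] tool shift mm [-0.0e+00  1.0e-01  1.1e+02] rows@38 3
```

Emit:
servo_tool --commands '[[1, [-0.012, 0.01, 0], [0, 0, 0]], [1, [-0.022, 0.018, 0], [0, 0, 0]], [1, [-0.03, 0.0246, 0], [0, 0, 0]], [1, [-0.03, 0.0246, 0], [0, 0, 0]], [1, [-0.03, 0.0246, 0], [0, 0, 0]], [1, [-0.02, 0.0164, 0], [0, 0, 0]], [1, [-0.011, 0.009, 0.01], [0, 0, 0]], [1, [0, 0, 0.02], [0, 0, 0]], [1, [0, 0, 0.02], [0, 0, 0]], [1, [0, 0, 0.01], [0, 0, 0]]]'

```text
time_s: 26.57
eef_pos: [555.5, -198.8, 82.7]
ee_rot: [-0.002, 0.774, 0.633, -0.001]
force: [-0.1, -0.2, -1.7]
grip_width: 0.223
grip_force: 29.4
```

Emit:
servo_tool --commands '[[1, [0, 0, 0.01], [0, 0, 0]], [1, [0, 0, 0], [0, 0, 0]], [1, [0, 0, 0], [0, 0, 0]]]'

```text
time_s: 26.82
eef_pos: [556.9, -198.6, 76.5]
ee_rot: [-0.0, 0.774, 0.633, -0.0]
force: [0.5, -0.4, 0.8]
grip_width: 0.225
grip_force: 29.4
```

```bash
python3 go.py 556.5,-198.2,36;python3 - <<'E'
from rig import *
from h import *
c=capture("scene")
cv2.imwrite("pics/st1.png",cv2.resize(c["pixels"][110:230,260:410],None,fx=5,fy=5,interpolation=cv2.INTER_CUBIC)[:,:,::-1])
E
```

```text
t 26.82 pos [ 556.9 -198.6   76.5] yaw 78.56 tilt 0.01 F [ 0.5 -0.4  0.8] w 0.225 gf 29.4
to [ 556.5 -198.2   36. ] tool shift mm [ 0.3 -0.5 40.5] rows@38 2
```

View pics/st1.png

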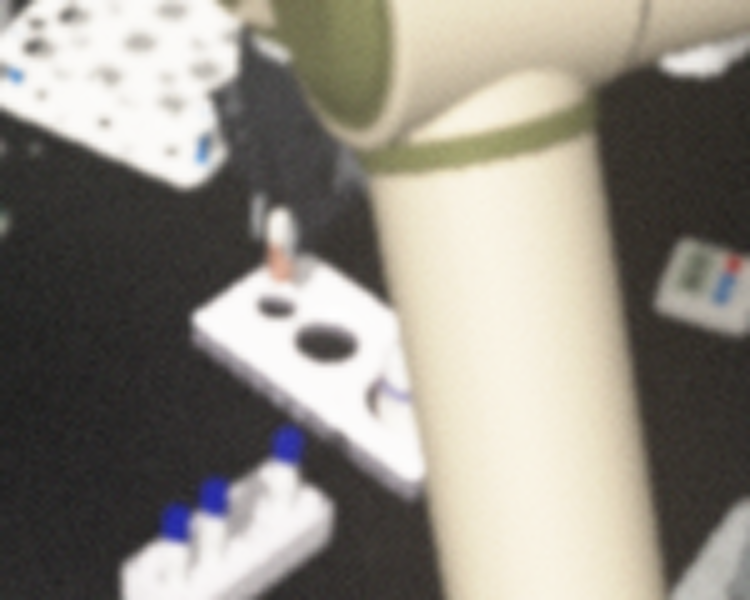

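The vial hangs upright at about (280,245), above the small well at (277,307). The three slim vials are still standing. Lowering it now.

Emit:
servo_tool --commands '[[1, [0.0003, -0.0004, 0.008], [0, 0, 0]], [1, [0, 0, 0.01], [0, 0, 0]], [1, [0, 0, 0.008], [0, 0, 0]], [1, [0, 0, 0.005], [0, 0, 0]], [1, [0, 0, 0.003], [0, 0, 0]], [1, [0, 0, 0.002], [0, 0, 0]], [1, [0, 0, 0.002], [0, 0, 0]], [1, [0, 0, 0.001], [0, 0, 0]], [1, [0, 0, 0], [0, 0, 0]], [1, [0, 0, 0], [0, 0, 0]]]'

```text
time_s: 27.7
eef_pos: [556.6, -198.1, 37.7]
ee_rot: [0.0, 0.774, 0.633, 0.0]
force: [-0.6, -0.2, -0.4]
grip_width: 0.223
grip_force: 29.4
```

Emit:
servo_tool --commands '[[1, [0, 0, 0.001], [0, 0, 0]], [1, [0, 0, 0.0008], [0, 0, 0]], [1, [0, 0, 0], [0, 0, 0]], [1, [0, 0, 0], [0, 0, 0]]]'

```text
time_s: 28.03
eef_pos: [556.5, -198.1, 35.8]
ee_rot: [0.0, 0.774, 0.633, 0.0]
force: [-0.2, -1.0, 0.2]
grip_width: 0.221
grip_force: 29.4
```

Emit:
servo_tool --commands '[[1, [0, 0, 0.0006], [0, 0, 0]], [1, [0, 0, 0], [0, 0, 0]], [1, [0, 0, 0], [0, 0, 0]]]'

```text
time_s: 28.28
eef_pos: [556.6, -198.2, 35.7]
ee_rot: [0.0, 0.774, 0.633, 0.0]
force: [-1.6, 0.8, 5.5]
grip_width: 0.227
grip_force: 29.9
```

Emit:
servo_tool --commands '[[0.2, [0, 0, 0], [0, 0, 0]], [-0.4, [0, 0, 0], [0, 0, 0]], [-0.4, [0, 0, 0], [0, 0, 0]], [-0.4, [0, 0, -0.005], [0, 0, 0]], [-0.4, [0, 0, -0.02], [0, 0, 0]], [-0.4, [0, 0, -0.035], [0, 0, 0]], [-0.4, [0, 0, -0.035], [0, 0, 0]], [-0.4, [0, 0, -0.035], [0, 0, 0]], [-0.4, [0, 0, -0.03], [0, 0, 0]], [-0.4, [0, 0, 0], [0, 0, 0]]]'

```text
time_s: 29.12
eef_pos: [558.4, -199.1, 202.0]
ee_rot: [0.005, 0.774, 0.633, 0.002]
force: [0.3, -0.0, -0.0]
grip_width: 0.697
grip_force: 0.0
```

Emit:
servo_tool --commands '[[-0.4, [-0.035, -0.01, 0], [0, 0, 0]], [-0.4, [-0.035, -0.01, 0], [0, 0, 0]], [-0.4, [-0.035, -0.015, 0], [0, 0, 0]], [-0.4, [-0.035, -0.02, 0], [0, 0, 0]], [-0.4, [-0.035, -0.025, 0], [0, 0, 0]], [-0.4, [-0.035, -0.03, 0], [0, 0, 0]], [-0.4, [-0.035, -0.035, 0], [0, 0, 0]], [-0.4, [-0.035, -0.035, 0], [0, 0, 0]], [-0.4, [-0.035, -0.035, 0], [0, 0, 0]], [-0.4, [0, -0.03, 0], [0, 0, 0]]]'

```text
time_s: 29.95
eef_pos: [275.0, -444.8, 194.7]
ee_rot: [0.0, 0.775, 0.632, -0.001]
force: [0.9, -0.7, 0.8]
grip_width: 0.696
grip_force: 0.0
```

```bash
python3 go.py; python3 - <<'E'
from rig import *
from h import *
a=capture("top");b=capture("scene")
for n,c,(x,y,w,h) in(("top",a,(180,180,190,90)),("scene",b,(225,130,150,160))):
    hsv=cv2.cvtColor(c["pixels"],cv2.COLOR_RGB2HSV)
    red=((hsv[...,0]<6)|(hsv[...,0]>172))&(hsv[...,1]>130)&(hsv[...,2]>90)
    cream=(hsv[...,0]>15)&(hsv[...,0]<32)&(hsv[...,1]>30)&(hsv[...,2]>130)
    blue=(hsv[...,0]>105)&(hsv[...,0]<135)&(hsv[...,1]>110)&(hsv[...,2]>60)
    for k,m,z in(("red",red,91),("cream",cream,30),("blue",blue,86)):
        for ce,ar,bb in blobs(m[y:y+h,x:x+w],12): print(n,k,ar,ray(c,*(ce+[x,y]),z).round(1))
A=cv2.resize(a["pixels"][180:270,170:370],None,fx=4,fy=4,interpolation=cv2.INTER_CUBIC)
B=cv2.resize(b["pixels"][145:285,225:378],None,fx=4,fy=4,interpolation=cv2.INTER_CUBIC)
cv2.imwrite("pics/endA.png",A[:,:,::-1]);cv2.imwrite("pics/endB.png",B[:,:,::-1])
E
```

```text
t 29.95 pos [ 275.  -444.8  194.7] yaw 78.39 tilt 0.08 F [ 0.9 -0.7  0.8] w 0.696 gf 0.0
top red 82 [ 442.  -178.5   91. ]
top cream 274 [441.5 194.   30. ]
top blue 16 [474.3  37.8  86. ]
top blue 21 [468.4   8.2  86. ]
top blue 20 [456.1 -50.   86. ]
scene red 83 [ 441.8 -183.8   91. ]
scene cream 1423 [ 316.8 -100.4   30. ]
scene cream 233 [436.4 198.9  30. ]
scene blue 40 [456.4 -51.1  86. ]
scene blue 38 [469.5   8.2  86. ]
scene blue 37 [476.   36.9  86. ]
```

View pics/endA.png

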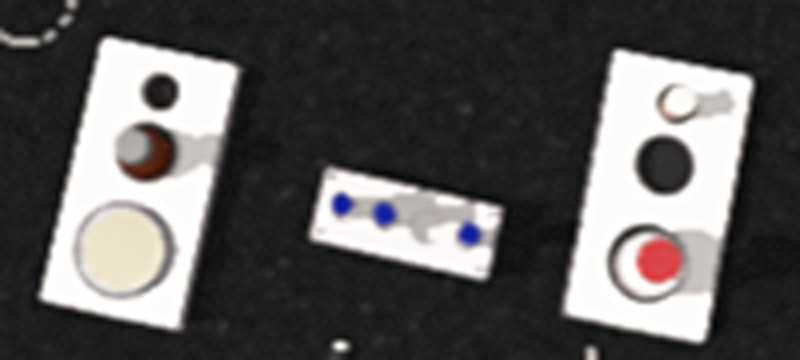

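View pics/endB.png

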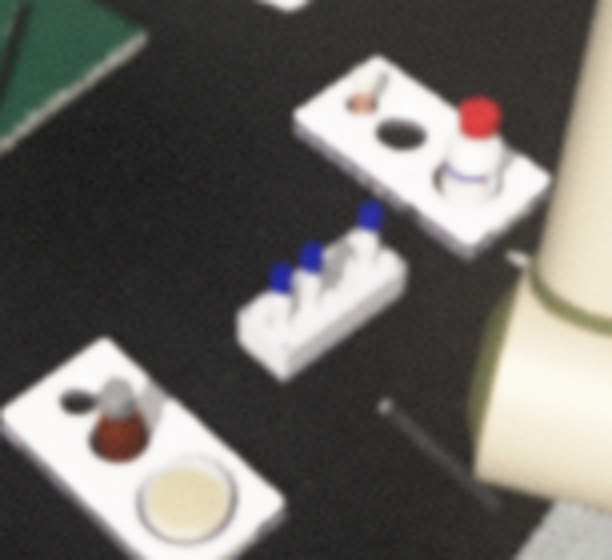

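Both end views agree: the dish, dropper, reagent bottle and stout vial stand upright in their wells, and the slim caps are at their original positions. Handing in.

Emit:
servo_tool --commands '[[-0.4, [0, 0, 0], [0, 0, 0]], [-0.4, [0, 0, 0], [0, 0, 0]], [-0.4, [0, 0, 0], [0, 0, 0]]]'

```text
time_s: 30.3
eef_pos: [278.8, -441.3, 195.1]
ee_rot: [0.0, 0.774, 0.634, 0.0]
force: [0.0, 0.8, -0.1]
grip_width: 0.701
grip_force: 0.0
```

```bash
python3 -c "
import rig;print(rig.finish_job())"
```

```text
the job is handed in; nothing more can be done
None
```

Both kits are made up and the job was handed in at about 30 s of the 128 s allowed: the last pictures show all four items upright in their wells and the slim vials undisturbed, but the hand-in returned no verdict.

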